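Cap the bench dust port

TASK

Close the open dust port on the workbench with the wide bayonet cap: line up the cap's two pins with the two slots in the port's rim, push it in until its cover lies flat on the rim, twist it clockwise (seen from above) to the stop and let go. Leave the small cap, which belongs to another pipe, standing where it is.

Things in the scene. Friction and masses are not known exactly. Their poses are not given: they have to be found in the camera images.
- wide_cap_bar (a point): Wide grey cap, loose, 0.22 kg. From below: spigot 64 mm wide, 24 tall; cover 96 wide, 6 thick; black grip bar 62 long, 14 wide, 36 tall. Two 10 mm pins stick out of the spigot, tips 41 mm from the axis, centres 14 below the cover's underside. Point: on the axis in the bar, 50 mm above the foot, 26 above the cover's underside. z up; bar and pins both lie along x (half turn alike).
- port_mouth (a point): Fixed upright metal collar, 102 mm wide, 60 tall, foot plate 132 wide. Point: centre of the mouth, level with the rim's top; z up. Rim lip 6 thick, opening 74 wide; slots at +x and -x, 30 wide, out to 46 from the axis, pass the pins within 10 degrees. With the cover on the rim, pins are 3 below the lip; cap turns freely clockwise from above, 60 degrees to a solid stop; blocked the other way.
- small_cap_bar (a point): Small cap, a bystander: loose, same grey plastic and shape as the wide cap, but its cover is only 64 mm wide, spigot 40, bar 44 long (14 wide, 36 tall; 66 in all). Point: on its axis in the bar, 50 mm above its foot; x along the bar, z up.
There are look-alikes about, which are no part of the job. Leave any red look-alike of the part that bears wide_cap_bar alone. What is shaped like the part that bears port_mouth but blue is not meant.

How it is judged (in metres and radians):
At the end, for the whole second after the job is handed in: The wide cap is in the port: centred within 12 mm, its cover down on the rim (within 6 mm) and level within 7 degrees, turned at least 46 degrees clockwise from the slots (the stop is at about 60), and let go (horizontal distance between wide_cap_bar and port_mouth below 0.012 m and z of wide_cap_bar in the frame of port_mouth below 0.032 m and angle between wide_cap_bar's own z axis and vertical below 0.12 rad and angle between the x axis of wide_cap_bar and the x axis of port_mouth, either way round above 0.8 rad); the robot touches nothing.
It fails at once if the small cap is moved by more than 30 mm (distance of small_cap_bar from where it was at the start of the episode above 0.03 m).
It also fails if it takes over 42 s, if anything falls off the work surface, if the arm or the gripper's body presses on something with over 40 N, if the wrist force passes 120 N, or if a joint passes its speed limit or range.

ROBOT

A 6-joint arm with a two-finger parallel gripper is mounted at the origin on the work surface. World frame = base frame: x ahead of the robot, y to its left, z up, the work surface at z = 0. Lengths are in m, angles in degrees, forces in N, time in s.
With the tool pointing down it reaches from about 0.4 to 0.825 m from the base axis. Payload 7 kg.
Tool frame: the origin (TCP) lies midway between the tips of the shut fingers; the grasp point (between the pads) lies 19 mm behind it; z points along the fingers, y is the line along which they close (so a half turn about z gives the same grasp; the last joint's range is limited). The gripper opens to 88 mm and grips with 3 to 60 N. Pads are 19 mm wide; open, the fingers measure 130 mm over their backs; the gripper's body (78 mm by 193 mm) begins 47 mm behind the grasp point.
Start: joints at [80.048, 20.546, 0.682, 0, -70.136, -16.507], TCP at [0.301, 0.604, 0.227] pointing down, gripper open.
Joint ranges: [-176.03, 176.03], [-82.01, 121.73], [-58.28, 71.71], [-173.87, 95.51], [-174.79, -0.11], [-173.66, 173.66]. Speed limits (degrees/s): [136.94, 136.94, 172.46, 180, 180, 180].

INTERFACE

Orientations are given as a 3x3 rotation matrix whose columns are the frame's x, y, z axes.
In Python, from rig import robot gives the robot as it stands. Calls block until the motion is done:
- robot.goto(position, orientation): joint-space move of the TCP to a pose.
- robot.servo_line(position, ori=None, speed=0.15): straight line of the TCP; ori=None keeps the orientation; speed is the mean speed in m/s.
- robot.movej(angles): joint-space move.
- robot.move_gripper(opening): opening from 0.0 (shut) to 1.0 (fully open); the grip force is fixed at half the most; returns when the fingers have stopped.
- robot.dwell(seconds).
- robot.ik(position, orientation): joint angles nearest the present ones, or None.
- robot.grab_frame(name): name is "scene" or "top" or "wrist"; returns (picture, depth): 420x560x3 uint8, red, green, blue; 420x560 float32, m along the optical axis (not along the pixel's ray), 0 where there is no reading.
- robot.camera_info(name): a dict with "vfov" (degrees; the focal length in pixels is half the picture's height over the tangent of half this angle, whatever the lens; pixels are square), "cx", "cy" (the principal point, pixels), "view" (4x4, takes a point from world to camera coordinates); the wrist camera has in their place "T_tool_cam" (4x4, takes a point from camera to tool coordinates, whose origin is the TCP and whose axes are the flange's). Camera axes: x right, y down, z forward; pixel columns grow to the right and rows downward; lengths in m; the calibration is good to about 2 mm. A picture is of the moment at which its call begins: read the wrist's pose just before it. camera_info takes no time and is no camera call.
A pose or a line that the arm cannot do raises robot.Unreachable and nothing moves.
- robot.job_done(): hands the job in; it is judged then, once.
Readings, each from a call of its own:
- robot.read_t(): time.
- robot.read_qpos(): joint angles.
- robot.read_qvel(): joint speeds.
- robot.read_effort(): joint torques, N m.
- robot.read_position(): TCP position.
- robot.read_tcp_rot(): TCP orientation.
- robot.read_force(): force on the tool from outside, world axes, zero at the start.
- robot.read_ft_torque(): the same for the moment, N m.
- robot.read_grip_width(): opening from 0.0 (shut) to 1.0 (fully open).
- robot.read_finger_force(): force on a finger pad.
Only numpy, scipy, OpenCV 4.12 (cv2) and the standard library are available. Lean on these libraries where they do the work, as an engineer would, in place of code of your own. Each camera call takes 0.05 s, during which the arm holds its last target. There are 200 camera calls.

## Working session

There is one attempt and no reset: what is moved stays moved. The work goes in short steps, each a Python script; the robot and the scene stay as the last script left them, time stands still between calls to the robot, and variables do not carry over. Pictures are saved under pics/ and viewed, at most 10 in all, crops included, and the job is handed in when it is done.

```bash
mkdir -p pics; ls; cat > h.py <<'E'
import numpy as np, cv2
from rig import robot
def snap(name, tag):
    p=np.array(robot.read_position()); R=np.array(robot.read_tcp_rot())
    im,d=robot.grab_frame(name); ci=robot.camera_info(name)
    if name=='wrist':
        T=np.eye(4); T[:3,:3]=R; T[:3,3]=p; T=T@np.array(ci['T_tool_cam'])
    else: T=np.linalg.inv(np.array(ci['view']))
    f=im.shape[0]/2/np.tan(np.radians(ci['vfov'])/2)
    np.savez(f'pics/{tag}.npz',im=im,d=d,T=T,f=f,c=[ci['cx'],ci['cy']])
    cv2.imwrite(f'pics/{tag}.png',im[:,:,::-1]); return load(tag)
def load(tag):
    z=np.load(f'pics/{tag}.npz'); im,d,T,f,c=[z[k] for k in('im','d','T','f','c')]
    v,u=np.mgrid[:im.shape[0],:im.shape[1]]
    P=np.stack([(u-c[0])/f*d,(v-c[1])/f*d,d],-1)@T[:3,:3].T+T[:3,3]
    P[d<=0]=np.nan
    return im,P
E
python3 - <<'E'
from h import *
snap('top','top0');snap('scene','sc0')
print(robot.camera_info('top'),robot.camera_info('wrist'))
a=cv2.imread('pics/top0.png')
E
```

```text
pics
{'vfov': 42.39624651400223, 'cx': 276.45333487424114, 'cy': 208.60231418393747, 'view': array([[ 0.02334706, -0.99971521,  0.00494094,  0.00245897],
       [-0.9887988 , -0.02382033, -0.14734149,  0.49557282],
       [ 0.14741722, -0.0014456 , -0.98907334,  1.02754773],
       [ 0.        ,  0.        ,  0.        ,  1.        ]])} {'vfov': 68.13218678264388, 'cx': 281.6896622409402, 'cy': 215.53583986101714, 'T_tool_cam': array([[ 7.14408723e-04, -9.53978250e-01, -2.99874956e-01,
         8.12265388e-02],
       [ 9.99999658e-01,  5.56914912e-04,  6.10667087e-04,
         4.19634268e-04],
       [-4.15558284e-04, -2.99875290e-01,  9.53978322e-01,
        -1.56869602e-01],
       [ 0.00000000e+00,  0.00000000e+00,  0.00000000e+00,
         1.00000000e+00]])}
```

View pics/top0.png

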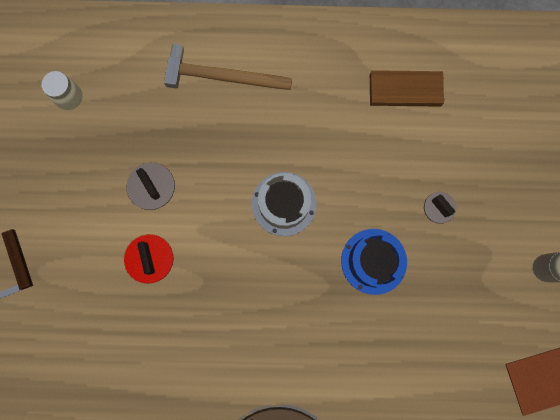

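View pics/sc0.png

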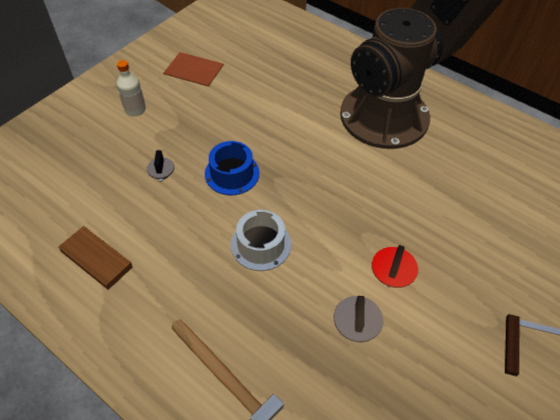

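The top view shows the wide grey cap at (150,186), the red look-alike at (147,259), the grey port at (284,200) with slots near (272,182) and (295,218), the blue port at (375,261) and the small cap at (440,207). The scene view agrees.

```bash
python3 - <<'E'
from h import *
im,P=load('top0')
def reg(u,v,r,lo,hi):
    s=P[v-r:v+r,u-r:u+r].reshape(-1,3); return s[(s[:,2]>lo)&(s[:,2]<hi)]
def ax(s):
    q=s[:,:2]-s[:,:2].mean(0); w,V=np.linalg.eigh(q.T@q); return np.degrees(np.arctan2(V[1,1],V[0,1]))
for n,(u,v) in dict(cap=(150,186),red=(147,259),small=(440,207)).items():
    b=reg(u,v,28,.05,.08); c=reg(u,v,28,.02,.04)
    print(n,b.mean(0),len(b),ax(b),np.ptp(c,axis=0),np.nanmedian(c,axis=0),(c.min(0)+c.max(0))/2)
c=reg(284,200,36,.05,.075)
print('port',len(c),c.mean(0),(c.min(0)+c.max(0))/2,np.ptp(c,axis=0))
# circle fit
A=np.c_[2*c[:,:2],np.ones(len(c))]
s=np.linalg.lstsq(A,(c[:,:2]**2).sum(1),rcond=None)[0][:2]
d=c[:,:2]-s; r=np.hypot(*d.T); a=np.degrees(np.arctan2(d[:,1],d[:,0]))
m=(r<.0445)&(r>.037)
print(s,[(k,h) for k,h in zip(range(-180,180,15),np.histogram(a[m],24,(-180,180))[0])])
E
```

```text
cap [0.53559861 0.26502052 0.06410495] 253 -147.35427165194704 [0.09401812 0.09430001 0.01711765] [0.53487521 0.26301295 0.02971   ] [0.53602385 0.26639381 0.03068715]
red [0.39211489 0.26068166 0.06387418] 286 -162.5562387172104 [0.093962   0.09466429 0.01634753] [0.39199277 0.25642613 0.02981001] [0.39339311 0.26227449 0.03168007]
small [ 0.50651472 -0.307633    0.06340193] 211 -141.56021011623983 [0.06250885 0.06323733 0.01720141] [ 0.50378625 -0.30175748  0.029888  ] [ 0.50688038 -0.30886511  0.03124948]
port 938 [5.11464572e-01 3.55945476e-04 5.93808844e-02] [5.11985986e-01 6.17822732e-05 5.81171409e-02] [0.10307004 0.10097297 0.01585268]
[ 5.1138264e-01 -4.3491986e-05] [(-180, np.int64(8)), (-165, np.int64(0)), (-150, np.int64(0)), (-135, np.int64(14)), (-120, np.int64(22)), (-105, np.int64(20)), (-90, np.int64(21)), (-75, np.int64(22)), (-60, np.int64(23)), (-45, np.int64(22)), (-30, np.int64(22)), (-15, np.int64(23)), (0, np.int64(8)), (15, np.int64(0)), (30, np.int64(0)), (45, np.int64(15)), (60, np.int64(21)), (75, np.int64(21)), (90, np.int64(18)), (105, np.int64(22)), (120, np.int64(22)), (135, np.int64(22)), (150, np.int64(21)), (165, np.int64(21))]
```

```bash
cat >> h.py <<'E'
def Rd(deg):
    c,s=np.cos(np.radians(deg)),np.sin(np.radians(deg))
    return np.array([[c,s,0],[s,-c,0],[0,0,-1.]])
E
python3 - <<'E'
from h import *
for p in [(.511,0,.25),(.536,.265,.25)]:
  for y in (30,210,-32,148):
    q=robot.ik(p,Rd(y)); print(p,y,None if q is None else np.round(q,0))
E
```

```text
(0.511, 0, 0.25) 30 [ 22.   4. -18.   0. -68.  98.]
(0.511, 0, 0.25) 210 [ 22.   4. -18.   0. -68. -82.]
(0.511, 0, 0.25) -32 [ 22.   4. -18.   0. -68.  36.]
(0.511, 0, 0.25) 148 [  22.    4.  -18.    0.  -68. -144.]
(0.536, 0.265, 0.25) 30 [ 45.  13.  -7.   0. -70.  75.]
(0.536, 0.265, 0.25) 210 [  45.   13.   -7.    0.  -70. -105.]
(0.536, 0.265, 0.25) -32 [ 45.  13.  -7.   0. -70.  13.]
(0.536, 0.265, 0.25) 148 [  45.   13.   -7.    0.  -70. -167.]
```

Yaw 30 gives j6 from 98 down to 36 for the twist, which is within range. I'll look at the port, then the cap, from the same yaw.

```bash
cat > m.py <<'E'
from h import *
from scipy.optimize import least_squares
def sub(P,c,r,lo,hi):
    s=P.reshape(-1,3); return s[(np.hypot(s[:,0]-c[0],s[:,1]-c[1])<r)&(s[:,2]>lo)&(s[:,2]<hi)]
def port(P):
    c=np.array([.5114,0.]); s=sub(P,c,.062,.055,.066)
    # slot-edge-free centre: minAreaRect/enclosing circle of outer points
    h=cv2.convexHull((s[:,:2]*1000).astype(np.float32))[:,0]/1000
    c=least_squares(lambda x:np.hypot(*(h-x[:2]).T)-x[2],[*c,.05],loss='soft_l1',f_scale=.001).x
    d=s[:,:2]-c[:2]; r=np.hypot(*d.T); a=np.degrees(np.arctan2(d[:,1],d[:,0]))[(r>.0385)&(r<.0445)]
    best=[min(abs(((a-t+90)%180)-90)) for t in range(180)]
    return c,np.median(s[:,2]),np.round([(t,b) for t,b in enumerate(best) if b>10],1)
def cap(P,c=(.536,.265)):
    s=sub(P,c,.06,.058,.075); (x,y),wh,_=r=cv2.minAreaRect((s[:,:2]*1000).astype(np.float32))
    b=cv2.boxPoints(r); e=[b[1]-b[0],b[2]-b[1]]; e=max(e,key=np.linalg.norm)
    g=sub(P,c,.06,.022,.036); h=cv2.convexHull((g[:,:2]*1000).astype(np.float32))[:,0]/1000
    k=least_squares(lambda x:np.hypot(*(h-x[:2]).T)-x[2],[*c,.05],loss='soft_l1',f_scale=.001).x
    return (x,y),wh,np.degrees(np.arctan2(e[1],e[0]))%180,k,np.median(s[:,2]),np.median(g[:,2])
E
python3 - <<'E'
from m import *
robot.goto([.511,0,.25],Rd(30)); im,P=snap('wrist','wp'); print(port(P))
robot.goto([.536,.265,.22],Rd(32)); im,P=snap('wrist','wc'); print(cap(P)); print(robot.read_t())
cv2.imwrite('pics/both.png',cv2.resize(np.hstack([cv2.imread('pics/wp.png'),cv2.imread('pics/wc.png')]),(800,300)))
E
```

```text
(array([5.13000030e-01, 2.53668374e-04, 5.12127117e-02]), np.float64(0.05868387958840038), array([[15. , 10. ],
       [16. , 11. ],
       [17. , 12. ],
       [18. , 13. ],
       [19. , 14. ],
       [20. , 15. ],
       [21. , 16. ],
       [22. , 17. ],
       [23. , 18. ],
       [24. , 19. ],
       [25. , 20. ],
       [26. , 21. ],
       [27. , 22. ],
       [28. , 22.1],
       [29. , 21.1],
       [30. , 20.1],
       [31. , 19.1],
       [32. , 18.1],
       [33. , 17.1],
       [34. , 16.1],
       [35. , 15.1],
       [36. , 14.1],
       [37. , 13.1],
       [38. , 12.1],
       [39. , 11.1],
       [40. , 10.1]]))
((539.0714721679688, 267.5144958496094), (61.22346115112305, 13.731993675231934), np.float32(32.292336), array([0.53868398, 0.26732772, 0.04763126]), np.float64(0.06438317889928474), np.float64(0.02869909960259015))
3.525
```

View pics/both.png

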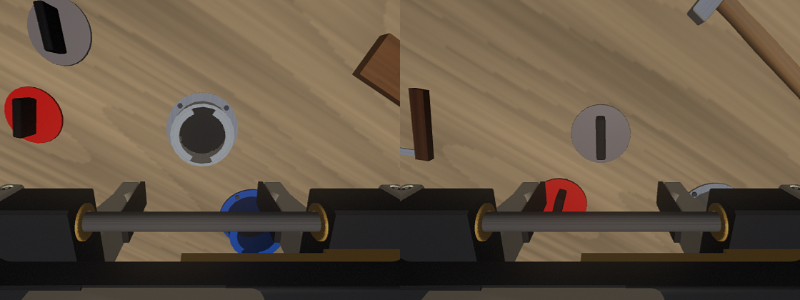

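The port's slots lie at 27.5° with the centre at (0.513, 0.000). The cap is at (0.539, 0.267) with its bar at 32.3°, and both appear unobstructed in the wrist views (port at 200,133, cap at 600,133). Next: grasp, lift and hover.

```bash
python3 - <<'E'
from m import *
c=[.5388,.2674]
robot.goto([*c,.10],Rd(32.3)); robot.servo_line([*c,.037],speed=.08)
robot.move_gripper(0); print('grip',robot.read_grip_width()*88,robot.read_finger_force())
robot.servo_line([*c,.15],speed=.12); f=np.array(robot.read_force())
robot.goto([.513,.0003,.15],Rd(27.5)); print(robot.read_grip_width()*88,f,robot.read_position(),robot.read_t())
robot.servo_line([.513,.0003,.108],speed=.1)
snap('scene','sc1'); im,P=snap('wrist','w1')
b=cv2.imread('pics/w1.png')
a=cv2.resize(cv2.imread('pics/sc1.png')[150:300,170:370],(560,420))
cv2.imwrite('pics/b1.png',cv2.resize(np.hstack([a,b]),(800,300)))
E
```

```text
grip 14.136366229772818 29.98480796813965
13.47086523428182 [ 0.67369439 -0.10286135 -2.70746093] [0.51355599 0.00084388 0.15004874] 8.3
```

View pics/b1.png

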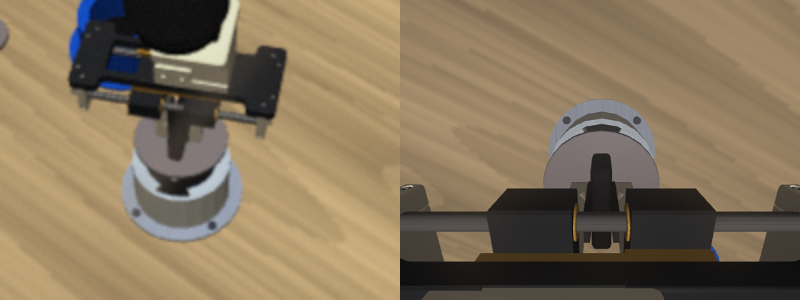

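The cap is held over the port, centred at about (600,160) in the right half, with the slot visible behind it. Lowering in steps while watching the force.

```bash
python3 - <<'E'
from m import *
for z in (.095,.088,.082,.078,.075,.073,.0715):
    robot.servo_line([.513,.0003,z],speed=.04); f=np.array(robot.read_force())
    print(z,np.round(robot.read_position(),4),np.round(f,1),np.round(robot.read_ft_torque(),2),round(robot.read_grip_width()*88,1))
    if f[2]>15: break
print(robot.read_t()); snap('scene','sc2'); snap('wrist','w2')
a=cv2.resize(cv2.imread('pics/sc2.png')[150:300,170:370],(560,420))
cv2.imwrite('pics/b2.png',cv2.resize(np.hstack([a,cv2.imread('pics/w2.png')]),(800,300)))
E
```

```text
0.095 [5.129e-01 2.000e-04 9.470e-02] [-0.3  0.1 -2.6] [-0.05 -0.06 -0.01] 13.8
0.088 [5.128e-01 2.000e-04 8.770e-02] [-0.4  0.4 -2.1] [-0.05 -0.03 -0.01] 13.8
0.082 [5.127e-01 2.000e-04 8.170e-02] [-0.1  0.2 -1.9] [-0.07 -0.05  0.02] 13.8
0.078 [5.128e-01 2.000e-04 7.770e-02] [ 1.   0.2 -2. ] [-0.06 -0.01 -0.02] 14.0
0.075 [5.128e-01 2.000e-04 7.480e-02] [ 0.5 -0.4 -2.2] [-0.06 -0.02 -0.08] 14.1
0.073 [5.13e-01 3.00e-04 7.30e-02] [ 0.5 -1.  -2.8] [-0.08 -0.01 -0.02] 13.5
0.0715 [5.13e-01 3.00e-04 7.29e-02] [-7.2  1.  12.8] [0.47 2.34 0.02] 13.7
11.0667
```

View pics/b2.png

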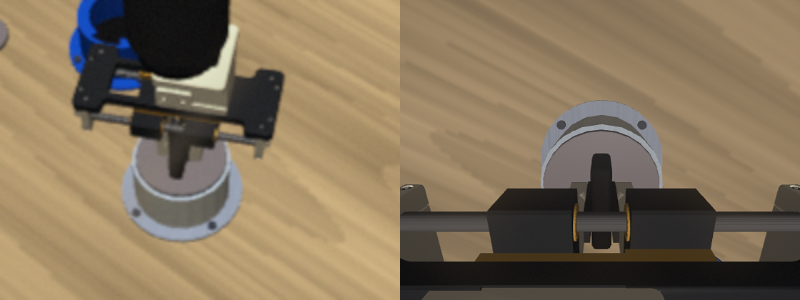

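The cover lies flat on the rim (left half at about (180,165)), contacting at the expected height of 0.073. Twisting clockwise in steps while watching the torque.

```bash
python3 - <<'E'
from m import *
robot.servo_line([.513,.0003,.0728],speed=.02)
for t in (10,20,30,40,50,55,58,60,62):
    robot.goto([.513,.0003,.0728],Rd(27.5-t)); m=np.array(robot.read_ft_torque()); f=np.array(robot.read_force())
    R=np.array(robot.read_tcp_rot()); print(t,round(27.5-np.degrees(np.arctan2(R[1,0],R[0,0])),1),np.round(f,1),np.round(m,2))
    if abs(m[2])>1.5: break
robot.dwell(.2); robot.move_gripper(1.0); robot.dwell(.2)
robot.servo_line([.513,.0003,.22],speed=.15)
print(robot.read_t(),robot.read_force()); im,P=snap('wrist','w3'); snap('scene','sc3')
s=sub(P,(.513,0),.06,.085,.115); (x,y),wh,_=r=cv2.minAreaRect((s[:,:2]*1000).astype(np.float32))
b=cv2.boxPoints(r); e=max([b[1]-b[0],b[2]-b[1]],key=np.linalg.norm)
g=sub(P,(.513,0),.06,.058,.075)
print((x,y),wh,np.degrees(np.arctan2(e[1],e[0])),np.median(s[:,2]),np.median(g[:,2]))
a=cv2.resize(cv2.imread('pics/sc3.png')[150:300,170:370],(560,420))
cv2.imwrite('pics/b3.png',cv2.resize(np.hstack([a,cv2.imread('pics/w3.png')]),(800,300)))
E
```

```text
10 9.8 [-0.1  0.6  1.3] [-0.03  0.05 -0.08]
20 19.6 [ 0.6 -0.5  2.3] [-0.02 -0.11 -0.1 ]
30 29.6 [ 0.4 -0.   2.5] [ 0.05 -0.05 -0.06]
40 39.5 [-0.8 -0.2  3.1] [-0.02 -0.01 -0.12]
50 49.5 [-0.1 -0.7  3.3] [ 0.06  0.   -0.18]
55 54.6 [ 0.8 -0.1  3.2] [ 0.03 -0.09 -0.14]
58 57.7 [-0.  -0.2  5.1] [ 0.03 -0.05 -0.13]
60 59.8 [ 0.3 -0.3  5.5] [-0.02 -0.07  0.04]
62 61.9 [1.6 0.4 4.8] [ 0.28 -0.36  0.02]
16.6833 [ 1.23709112 -0.22022018 -1.03903049]
(513.6439208984375, -0.2738189697265625) (14.022956848144531, 61.31857681274414) -33.597088 0.10032048990815567 0.0645744535963581
```

View pics/b3.png

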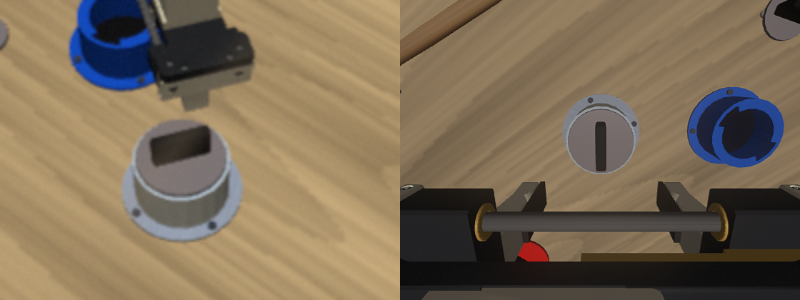

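The cap is seated, level and turned 61°, and the gripper is clear of it (bar at (600,145) in the right half).

```bash
python3 -c "
from rig import robot
print(robot.job_done())"
```

```text
the job is handed in; nothing more can be done
None
```

The wide cap is seated in the grey port, measured within 1 mm of centre and turned about 61° clockwise, and released; the small cap was not touched, and I handed the job in shortly after 16.7 s (no verdict was returned).

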